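Sort two freezer blocks by tag and hold the probe thermometer on the good one

TASK

Sort the two freezer blocks by their coloured tags, setting them down rather than dropping them: the red-tagged one flat inside the red caddy, the green-tagged one flat between the corners of the white cradle. Then take the orange probe thermometer from its stand and hold it upright with its tip on the yellow spot of the green-tagged block, pressing lightly so that the sprung tip is pushed in about half way and never jabbed hard. Finish while still holding it there in the gripper, with the jug, utensil pot, tongs, jar and bowl left where they are.

Things in the scene. Friction and masses are not known exactly. Their poses are not given: they have to be found in the camera images.
- green_block: Loose pale-blue rigid freezer block, 84 (x) x 46 (y) x 32 mm (z), about 0.16 kg, with a GREEN tag across its top and end face at the -x end and a yellow spot near the +x end. Origin: centre of its underside; z up. It starts flat on the slab; grip it across the 46 mm (y), e.g. with the TCP 26 mm above its underside.
- red_block: Loose freezer block, the same in size and form but with a RED tag (it has a yellow spot too). Origin: centre of its underside; z up. The two blocks start in either of two places.
- spot (a point): The marked spot: centre of the yellow disc (16 mm across, black rim, flush) on top of the green-tagged block, 18 mm from the block's centre along its +x, 32 mm above its underside. Axes as the block's.
- cradle: Fixed white cradle: floor plate 108 (x) x 72 (y) mm, 6 mm thick; four L-shaped corners 10 mm above the plate with 94 x 58 mm between them (5 to 6 mm to spare each side of a block). The long sides are open for 70 mm in the middle for fingers holding the block across y. Block's x along cradle's x, either way round. Origin: centre of its underside, on the slab.
- cradle_floor (a point): Centre of the cradle's floor, where the block's underside centre should come: 6 mm above the slab. Axes as the cradle's.
- caddies: Fixed stack of two open caddies, lids hinged open on the side away from the work (local +x), leaning out 40 deg from upright. Red caddy on top: outside 150 (x) x 180 (y) mm, walls 5 mm, rim 141 mm above the slab, lid up to 240 mm. Grey caddy below, not used: y from -95 to 185 mm, rim 75 mm up. Origin: on the slab under the red caddy's centre.
- red_floor (a point): Centre of the red caddy's inner floor, 86 mm above the slab, 55 mm below its rim. The floor measures 140 (x) x 170 (y) mm. Axes as the caddies'; the freest way in is with the block's x along this y.
- stand: Fixed steel stand, 74 x 74 mm, on a 90 x 90 mm black foot; its top is 80 mm above the slab and has an 18 mm hole in which the probe hangs by its collar. Origin: centre of its underside.
- probe: Loose probe thermometer, 0.145 kg, hanging upright in the stand; lift it straight up 60 mm to clear. Orange handle 28 x 28 mm (faces along x, y), 6 to 80 mm above the origin; collar 38 mm across, 0 to 6 mm; barrel 14 mm across, 34 mm down; brass sprung tip 8 mm across, ending 56 mm below the origin when out. Origin: collar's underside, on the stand's top. Grip e.g. 50 mm above it.
- probe_tip (a point): End of the probe's sprung tip, on its axis, 56 mm below the probe's origin when fully out. Axes as the probe's.
- plunger (a joint): How far the sprung tip is pushed in, m: 0 fully out, 0.016 bottomed, 0.008 half way. The spring takes 0.7 N to start and 350 N/m on top: about 3.5 N half way, 6.3 N at the bottom.
- jug: Loose clear glass jug standing upside down, about 125 mm across, 165 mm high, with a handle. Leave alone. Origin: centre of its foot on the slab.
- pot: Loose white ceramic utensil pot, 114 mm across, 140 mm high, utensils in it to 245 mm. Leave alone. Origin: centre of its underside.
- tongs: Loose stainless tongs lying on the slab, 260 mm long, 18 mm high. Leave alone. Origin: mid length, on the slab; x along them.
- jar: Loose spice jar, 48 mm across, 85 mm high. Leave alone. Origin: centre of its underside.
- bowl: Loose blue bowl, 110 mm across, 45 mm high. Leave alone. Origin: centre of its underside.

How it is judged:
By the outcome, as a careful person would: the job done as asked, in the order asked, and still so for the second after the job is handed in, while the arm keeps its last pose, push and grip.
It also fails if it takes over 67 s, if anything falls off the work surface, if the arm or the gripper's body presses on something with over 40 N, if the wrist force passes 120 N, or if a joint passes its speed limit or range.

ROBOT

A 6-joint arm with a two-finger parallel gripper is mounted at the origin on the work surface. World frame = base frame: x ahead of the robot, y to its left, z up, the work surface at z = 0. Lengths are in m, angles in degrees, forces in N, time in s.
With the tool pointing down it reaches from about 0.4 to 0.925 m from the base axis. Payload 3.4 kg.
Tool frame: the origin (TCP) lies between the finger pads, 19 mm behind the fingertips; this is the grasp point; z points along the fingers, y is the line along which they close (so a half turn about z gives the same grasp; the last joint's range is limited). The gripper opens to 85 mm and grips with 20 to 120 N. Pads are 22 mm wide; open, the fingers measure 114 mm over their backs; the gripper's body (76 mm by 85 mm) begins 54 mm behind the grasp point. The pads swing forward as they close: fully open they stand 13 mm farther back than shut.
Start: joints at [63.971, 17.578, 86.31, -0, 76.112, -4.211], TCP at [0.214, 0.534, 0.25] pointing down, gripper open.
Joint ranges: [-179.03, 179.03], [-60, 130.46], [8.19, 133.38], [-81.62, 261.62], [5.75, 156.47], [-153.77, 153.77]. Speed limits (degrees/s): [147.25, 147.25, 180, 180, 180, 180].

INTERFACE

Orientations are given as a 3x3 rotation matrix whose columns are the frame's x, y, z axes.
In Python, from bench import * gives the robot as it stands.
- The arm moves only by the tool step_arm, never from a script. Its argument "commands" is a list of rows, each an object with "dp": the shift along the tool's x, y, z scaled (see below), a list of three; "yaw": the turn about the tool's z scaled (see below). In form: [{"dp": [dx, dy, dz], "yaw": yaw}, ...]. A call has exactly 8 rows; each row shifts and turns the commanded pose from where the row before left it, along the tool's axes as they then stand; what a row does not reach is not made up. The controller multiplies each number of a shift by 0.15 m and each number of a turn by 90 degrees. A row lasts 1/8 s, in which the tool goes at most 62.5 mm and 10.7 degrees, less where a joint would pass 70% of its speed; a pose out of reach is approached as far as the arm can. A call with a number of a shift or a turn outside -1 to 1 is refused whole. A call with a gripper value outside its range is refused whole. "jaw" is the finger opening in mm, from 0 to 85.4, set as the call begins (left out, the last holds). The fingers move at their own pace and stop on an object; "force" is the grip in N (left out, the last holds). Time passes only in rows, so rows that do not move let the fingers close, or fill a call up. It gives the time, the measured TCP pose, the force, the opening and the grip force at its end, in the units of the state.
- state(): the state, without advancing time (a new reading comes with each control period).
- get_image(name): name is "side" or "top" or "wrist"; returns the picture (480x640x3 uint8, red, green, blue); there is no depth.
- calibration(name): a dict with "camera_matrix" (3x3 intrinsics, pixels), "rvec" (rotation vector, rad) and "tvec" (3), from world to camera coordinates, as OpenCV has them. Camera axes: x right, y down, z forward; pixel columns grow to the right and rows downward; lengths in m; the calibration is good to about 2 mm. A picture is of the moment at which its call begins: read the wrist's pose just before it. calibration takes no time and is no camera call; for the wrist camera it gives the pose at the moment of the call.
- finish_job(): hands the job in; it is judged then, once.
The state is a dict: "time_s": time; "q": joint angles; "qd": joint speeds; "joint_torque": joint torques, N m; "tool_pos": TCP position; "tcp_rot": TCP orientation; "force": force on the tool from outside, world axes, zero at the start; "torque": the same for the moment, N m; "width": opening from 0.0 (shut) to 1.0 (fully open); "finger_force": force on a finger pad.
Only numpy, scipy, OpenCV 4.12 (cv2) and the standard library are available. Lean on these libraries where they do the work, as an engineer would, in place of code of your own. Each camera call takes 0.05 s, during which the arm holds its last target. There are 200 camera calls.

## Working session

There is one attempt and no reset: what is moved stays moved. The work goes in short steps, Python scripts to look and compute and a tool call to move; the robot and the scene stay as the last step left them, time stands still between calls to the robot, and variables do not carry over. Pictures are saved under pics/ and viewed, at most 10 in all, crops included, and the job is handed in when it is done.

Besides the shell and the picture viewer there is one more tool, called after "Request:" as name(argument=value, ...), one argument or row to a line, values as JSON. step_arm: Moves the arm, as the interface text tells. Its arguments: {"type":"object","properties":{"commands":{"type":"array"},"jaw":{"type":"number"},"force":{"type":"number"}},"required":["commands"]}

```bash
mkdir -p pics; ls; python3 - <<'E'
from bench import *
import cv2,numpy as np
for n in ("top","side","wrist"):
    c=calibration(n); im=get_image(n); cv2.imwrite(f"pics/{n}0.png",im[:,:,::-1])
    R=cv2.Rodrigues(np.array(c["rvec"],float))[0]; print(n,np.round(c["camera_matrix"],1).tolist(),"pos",np.round(-R.T@np.array(c["tvec"]).ravel(),3),np.round(R,2).tolist())
s=state();print(s["time_s"],s["tool_pos"],np.round(s["tcp_rot"],3).tolist(),s["force"],s["width"])
E
```

```text
pics
top [[522.4, 0.0, 311.0], [0.0, 522.4, 236.7], [0.0, 0.0, 1.0]] pos [0.49  0.076 1.334] [[0.02, -1.0, 0.0], [-1.0, -0.02, -0.09], [0.09, -0.0, -1.0]]
side [[612.9, 0.0, 331.8], [0.0, 612.9, 230.8], [0.0, 0.0, 1.0]] pos [0.535 1.202 0.873] [[-1.0, -0.04, 0.0], [-0.03, 0.57, -0.82], [0.04, -0.82, -0.57]]
wrist [[345.6, 0.0, 316.5], [0.0, 345.6, 236.3], [0.0, 0.0, 1.0]] pos [0.136 0.565 0.374] [[0.37, 0.93, -0.0], [0.88, -0.35, 0.32], [0.3, -0.12, -0.95]]
0.15 [0.21350051 0.53336315 0.24930456] [[-0.928, 0.372, -0.001], [0.372, 0.928, -0.001], [0.0, -0.002, -1.0]] [ 0.16972685  0.12647166 -0.24316438] 1.0011355956233052
```

View pics/top0.png

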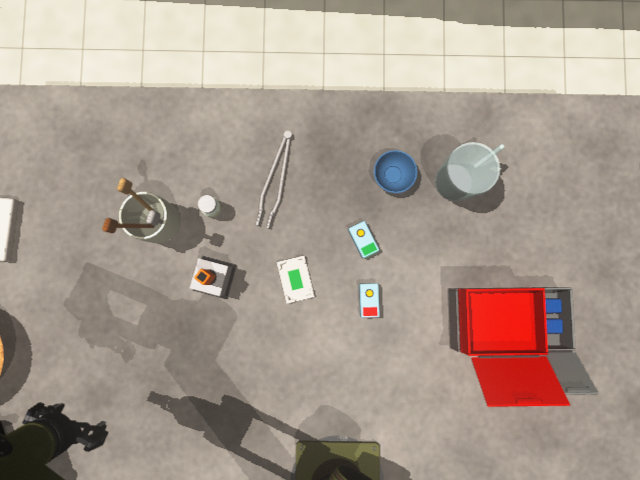

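View pics/side0.png

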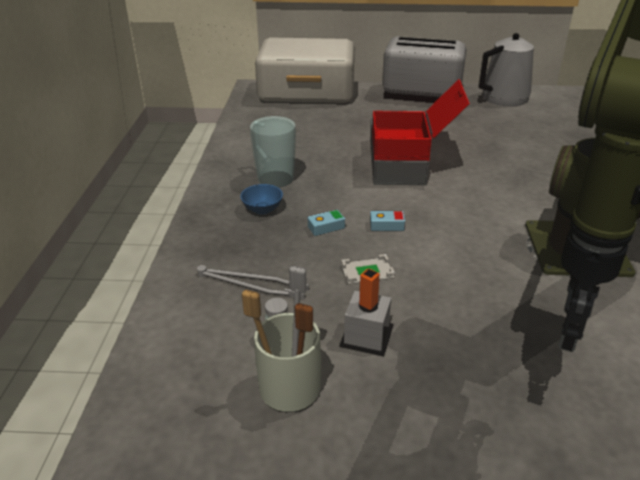

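The top view shows the green-tagged block at (364,240), the red-tagged block at (369,300), the cradle at (295,280), the stand and probe at (213,277), and the red caddy at about (506,321). The side view agrees. Next I triangulate these coarsely.

```bash
cat > h.py <<'E'
import cv2,numpy as np
def cam(c):
    return np.array(c["camera_matrix"],float),cv2.Rodrigues(np.array(c["rvec"],float))[0],np.array(c["tvec"],float).ravel()
def ray(c,p):
    K,R,t=cam(c); return -R.T@t, R.T@np.linalg.inv(K)@np.array([p[0],p[1],1.])
def plane(c,p,z):
    o,d=ray(c,p); return o+d*(z-o[2])/d[2]
def tri(obs):
    A=np.zeros((3,3));b=np.zeros(3);L=[]
    for c,p in obs:
        o,d=ray(c,p);d=d/np.linalg.norm(d);M=np.eye(3)-np.outer(d,d);A+=M;b+=M@o;L.append((M,o))
    x=np.linalg.solve(A,b); return x,max(np.linalg.norm(M@(x-o)) for M,o in L)
def proj(c,P):
    K,R,t=cam(c);return cv2.projectPoints(np.array(P,float).reshape(-1,3),R,t,K,None)[0].reshape(-1,2)
RNG={"red":[((0,150,90),(6,255,255)),((174,150,90),(180,255,255))],"orange":[((5,180,90),(14,255,255))],
"yellow":[((20,110,120),(34,255,255))],"green":[((45,120,60),(80,255,255))],"blue":[((85,30,120),(108,150,255))]}
def blobs(im,col,roi=None,amin=12):
    hsv=cv2.cvtColor(im,cv2.COLOR_RGB2HSV);m=0
    for a,b in RNG[col]: m=m|cv2.inRange(hsv,a,b)
    if roi: k=np.zeros_like(m);x0,y0,x1,y1=roi;k[y0:y1,x0:x1]=255;m=m&k
    n,l,s,c=cv2.connectedComponentsWithStats(m)
    return sorted([(int(s[i,4]),np.round(c[i],1).tolist(),s[i,:4].tolist()) for i in range(1,n) if s[i,4]>=amin],key=lambda t:-t[0]),m
E
python3 - <<'E'
from bench import *
from h import *
for n,roi in (("top",(180,200,600,420)),("side",(300,70,480,340))):
    im=cv2.imread(f"pics/{n}0.png")[:,:,::-1].copy()
    for c in RNG: print(n,c,blobs(im,c,roi)[0][:6])
E
```

```text
top red [(5809, [502.5, 321.6], [458, 288, 90, 68]), (3885, [518.8, 381.7], [472, 356, 98, 51]), (104, [370.0, 311.5], [364, 308, 13, 8])]
top orange [(39, [206.2, 276.7], [203, 270, 8, 15])]
top yellow [(39, [369.1, 292.9], [366, 290, 7, 7]), (36, [360.2, 232.5], [357, 230, 7, 7])]
top green [(196, [295.2, 279.3], [289, 270, 14, 20]), (110, [368.4, 248.6], [361, 243, 16, 12])]
top blue [(452, [361.7, 236.8], [348, 221, 31, 37]), (426, [368.6, 296.3], [359, 283, 21, 35])]
side red [(3771, [415.3, 126.5], [373, 80, 96, 81]), (48, [398.1, 215.0], [395, 212, 8, 7])]
side orange [(522, [368.6, 289.9], [360, 270, 19, 39])]
side yellow [(16, [379.8, 215.0], [377, 214, 6, 3]), (16, [319.5, 218.1], [317, 217, 6, 3])]
side green [(87, [367.0, 268.4], [357, 265, 21, 9]), (57, [335.9, 214.3], [331, 211, 11, 8])]
side blue [(256, [323.1, 218.9], [308, 212, 37, 15]), (232, [383.1, 216.5], [370, 211, 35, 11])]
```

View pics/wrist0.png

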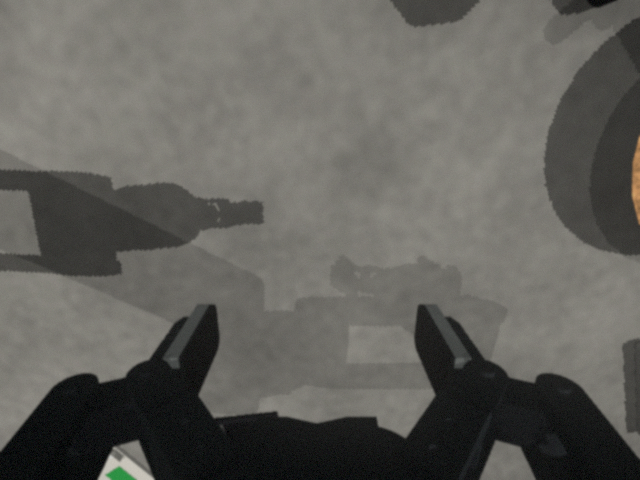

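The wrist view shows only empty slab, shadows and the fingers; the cradle shows just at the bottom left (120,470).

```bash
python3 - <<'E'
from bench import *
from h import *
T,S=calibration("top"),calibration("side")
for n,a,b,z in (("ySpotR",(369.1,292.9),(379.8,215),.032),("ySpotG",(360.2,232.5),(319.5,218.1),.032),("tagR",(370,311.5),(398.1,215),.03),("tagG",(368.4,248.6),(335.9,214.3),.03),
 ("cradle",(295.2,279.3),(367,268.4),.006)):
    x,e=tri([(T,a),(S,b)]); print(n,np.round(x,4),"res",round(e,4),"plane",np.round(plane(T,a,z),4))
P=lambda p,z:np.round(plane(T,p,z)[:2],3)
for n,p in dict(g=((362,236.8),),).items(): pass
im=cv2.imread("pics/top0.png")[:,:,::-1].copy()
hsv=cv2.cvtColor(im,cv2.COLOR_RGB2HSV)
for n,(x0,y0,x1,y1),f in (("G",(340,212,388,266),lambda h:(h[...,1]>70)),("R",(350,276,390,326),lambda h:(h[...,1]>70)),("cradle",(270,250,322,308),lambda h:(h[...,2]>190)|(h[...,1]>120)),("standtop",(185,250,240,302),lambda h:(h[...,2]>150)|(h[...,1]>120))):
    m=f(hsv[y0:y1,x0:x1]).astype(np.uint8); c=max(cv2.findContours(m,0,2)[0],key=cv2.contourArea); r=cv2.minAreaRect(c)
    z={"G":.032,"R":.032,"cradle":.008,"standtop":.08}[n]
    q=cv2.boxPoints(r)+[x0,y0]; W=np.array([plane(T,p,z)[:2] for p in q]); 
    print(n,"px",np.round(q.mean(0),1),"cen",W.mean(0).round(4),"sides",np.linalg.norm(np.diff(W,axis=0),axis=1).round(3),"dirs",np.degrees(np.arctan2(*(np.diff(W,axis=0)[:2,::-1].T))).round(1))
# caddy rim
v=cv2.resize(im[265:420,430:610],None,fx=4,fy=4,interpolation=cv2.INTER_CUBIC); s=cv2.imread("pics/side0.png")[:,:,::-1]
cv2.imwrite("pics/cad.png",cv2.resize(im[245:415,180:610],None,fx=1.86,fy=1.86)[:,:,::-1])
k=cv2.resize(s[70:190,355:480],None,fx=4,fy=4,interpolation=cv2.INTER_CUBIC); h=max(v.shape[0],k.shape[0])
o=np.zeros((600,800,3),np.uint8); v=cv2.resize(im[275:420,445:605],None,fx=2.5,fy=2.5,interpolation=cv2.INTER_CUBIC); o[:v.shape[0],:v.shape[1]]=v; k=cv2.resize(s[70:190,355:475],None,fx=3.3,fy=3.3,interpolation=cv2.INTER_CUBIC); o[:k.shape[0],402:402+k.shape[1]]=k[:,:398]
cv2.imwrite("pics/cad.png",o[:420,:,::-1])
E
```

```text
ySpotR [ 0.4695 -0.0742  0.0323] res 0.0005 plane [ 0.469  -0.0742  0.032 ]
ySpotG [ 0.6189 -0.051   0.0337] res 0.0001 plane [ 0.6192 -0.0511  0.032 ]
tagR [ 0.4239 -0.0767  0.0322] res 0.0006 plane [ 0.4232 -0.0769  0.03  ]
tagG [ 0.5791 -0.0719  0.0324] res 0.0001 plane [ 0.5792 -0.0721  0.03  ]
cradle [0.5007 0.1102 0.0081] res 0.0007 plane [0.5001 0.1103 0.006 ]
G px [368.9 249.3] cen [ 0.5774 -0.0732] sides [0.037 0.026 0.037] dirs [ -62.6 -153.1]
R px [370. 311.] cen [ 0.4245 -0.0767] sides [0.035 0.02  0.035] dirs [ -89.1 -179.8]
cradle px [295.1 279.3] cen [0.5001 0.1104] sides [0.074 0.109 0.074] dirs [ -75.9 -165.8]
standtop px [212.  275.5] cen [0.5058 0.3076] sides [0.13  0.122 0.129] dirs [ -89.1 -178.4]
```

View pics/cad.png

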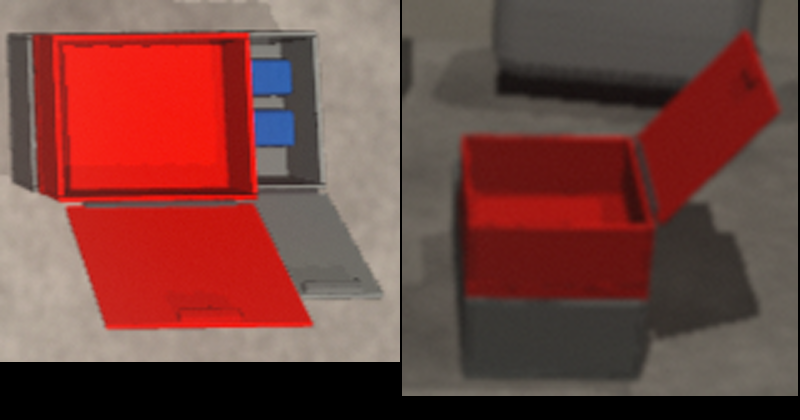

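The crop shows the red caddy rim corners in the top view (crop scale 2.5, origin (445,275)) at crop (52,33), (250,33), (256,197) and (58,202). In the side view the front rim corners are at crop (466,230) and (655,226), with the lid on the robot's side. I check these heights and plan the first move.

```bash
cat >> h.py <<'E'
def wrap(a): return (a+180)%360-180
def yang(s): r=np.array(s["tcp_rot"]);return np.degrees(np.arctan2(r[1,1],r[0,1]))
def plan(s,wps):
    """wps: list of (xyz, world angle of tool y or None, rows); prints rows from measured state"""
    p=np.array(s["tool_pos"],float);a=yang(s);out=[]
    for P,A,n in wps:
        P=np.array(P,float);A=a if A is None else A
        d0=wrap(A-a) if abs(A-a)<181 else A-a
        for i in range(n):
            k=n-i; w=(P-p)/k; da=d0/n
            t=np.radians(a); y=np.array([np.cos(t),np.sin(t),0]);x=np.array([-y[1],y[0],0])
            dp=np.round([w@x/.15,w@y/.15,-w[2]/.15],3); yw=round(-da/90,3)
            if np.linalg.norm(dp)*.15>.06 or abs(yw)>.117: print("TOO FAST",np.linalg.norm(dp)*150,yw*90)
            out.append((dp.tolist(),yw)); p=p+.15*(dp[0]*x+dp[1]*y)-[0,0,.15*dp[2]]; a+=-yw*90
    for j in range(0,len(out),8):
        print("["+",".join('{"dp":%s,"yaw":%g}'%(o[0],o[1]) for o in out[j:j+8])+"]")
    print("end",p.round(4),round(a,2),"rows",len(out))
E
python3 - <<'E'
from bench import *
from h import *
T,S=calibration("top"),calibration("side")
tp=[(52,33),(250,33),(256,197),(58,202)]
tp=[(445+a/2.5,275+b/2.5) for a,b in tp]; sp={0:(466,230),3:(655,226),1:(463,137)}
W=[]
for i,p in enumerate(tp):
    w=plane(T,p,.141); W.append(w); print(i,w.round(3), *( [tri([(T,p),(S,(355+(sp[i][0]-402)/3.3,70+sp[i][1]/3.3))])] if i in sp else []))
W=np.array(W); print("cen",W.mean(0),"len",np.linalg.norm(W[1]-W[0]),np.linalg.norm(W[3]-W[0]),"ang y-axis",np.degrees(np.arctan2(*(W[0]-W[1])[1::-1])),np.degrees(np.arctan2(*(W[2]+W[3]-W[0]-W[1])[1::-1])))
s=state(); plan(s,[((.36,.2,.25),None,8),((.4515,-.065,.20),93,8)])
E
```

```text
0 [ 0.485 -0.282  0.141] (array([ 0.48494709, -0.28370891,  0.13471929]), np.float64(0.0002751270871796824))
1 [ 0.487 -0.462  0.141] (array([ 0.48655468, -0.46499575,  0.13527461]), np.float64(0.0008625257660872368))
2 [ 0.34  -0.464  0.141]
3 [ 0.333 -0.285  0.141] (array([ 0.33332752, -0.28542205,  0.1412398 ]), np.float64(2.9078683130944338e-05))
cen [ 0.41145225 -0.37348678  0.141     ] len 0.18065435012950196 0.1514173226526289 ang y-axis 90.86555838365368 -178.9597427556627
[{"dp":[-0.217, -0.213, -0.001],"yaw":-0},{"dp":[-0.217, -0.212, -0.001],"yaw":-0},{"dp":[-0.216, -0.213, -0.0],"yaw":-0},{"dp":[-0.217, -0.212, -0.001],"yaw":-0},{"dp":[-0.216, -0.213, -0.0],"yaw":-0},{"dp":[-0.217, -0.212, -0.001],"yaw":-0},{"dp":[-0.216, -0.213, -0.0],"yaw":-0},{"dp":[-0.217, -0.212, -0.001],"yaw":-0}]
[{"dp":[-0.153, -0.177, 0.042],"yaw":-0.034},{"dp":[-0.143, -0.185, 0.042],"yaw":-0.034},{"dp":[-0.133, -0.192, 0.042],"yaw":-0.034},{"dp":[-0.123, -0.199, 0.042],"yaw":-0.034},{"dp":[-0.112, -0.205, 0.041],"yaw":-0.034},{"dp":[-0.101, -0.211, 0.042],"yaw":-0.034},{"dp":[-0.089, -0.215, 0.041],"yaw":-0.034},{"dp":[-0.078, -0.22, 0.042],"yaw":-0.034}]
end [ 0.4515 -0.065   0.2   ] 92.66 rows 16
```

The heights, sizes and spacing match the text. I move to hover over the red block.

Request:
step_arm(
  commands=[
    {"dp": [-0.217, -0.213, 0], "yaw": 0},
    {"dp": [-0.217, -0.213, 0], "yaw": 0},
    {"dp": [-0.217, -0.213, 0], "yaw": 0},
    {"dp": [-0.217, -0.213, 0], "yaw": 0},
    {"dp": [-0.217, -0.213, 0], "yaw": 0},
    {"dp": [-0.217, -0.213, 0], "yaw": 0},
    {"dp": [-0.217, -0.213, 0], "yaw": 0},
    {"dp": [-0.217, -0.213, 0], "yaw": 0},
  ],
  jaw=70,
  force=40,
)

```text
time_s: 1.15
tool_pos: [0.3607, 0.1983, 0.25]
tcp_rot: [[-0.928, 0.371, 0.0], [0.371, 0.928, 0.0], [-0.0, 0.0, -1.0]]
force: [0.6, 0.1, 0.0]
width: 0.818
finger_force: 0.0
```

Request:
step_arm(
  commands=[
    {"dp": [-0.153, -0.177, 0.042], "yaw": -0.034},
    {"dp": [-0.143, -0.185, 0.042], "yaw": -0.034},
    {"dp": [-0.133, -0.192, 0.042], "yaw": -0.034},
    {"dp": [-0.123, -0.199, 0.042], "yaw": -0.034},
    {"dp": [-0.112, -0.205, 0.042], "yaw": -0.034},
    {"dp": [-0.101, -0.211, 0.042], "yaw": -0.034},
    {"dp": [-0.089, -0.215, 0.042], "yaw": -0.034},
    {"dp": [-0.078, -0.22, 0.042], "yaw": -0.034},
  ],
)

```text
time_s: 2.15
tool_pos: [0.452, -0.0664, 0.1993]
tcp_rot: [[-0.999, -0.048, -0.0], [-0.048, 0.999, 0.0], [0.0, 0.0, -1.0]]
force: [0.2, 0.5, -1.1]
width: 0.82
finger_force: 0.0
```

```bash
cat >> h.py <<'E'
def blockfit(im,c,z,tag):
    """find block top outline (blue+tag+yellow) in picture, intersect with plane z"""
    hsv=cv2.cvtColor(im,cv2.COLOR_RGB2HSV)
    y,_=blobs(im,"yellow",amin=30); t,_=blobs(im,tag,amin=60); b,_=blobs(im,"blue",amin=200)
    print("yellow",y[:3],"tag",t[:3],"blue",b[:3])
    return y,t,b
E
python3 - <<'E'
from bench import *
from h import *
c=calibration("wrist");im=get_image("wrist");cv2.imwrite("pics/w1.png",im[:,:,::-1])
blockfit(im,c,.032,"red"); print(proj(c,[.603,-.059,.032]),proj(c,[.4515,-.075,.032]))
E
```

```text
yellow [(235, [304.8, 237.9], [297, 230, 17, 17]), (161, [322.0, 375.8], [315, 370, 15, 13])] tag [(1032, [14.8, 238.5], [0, 203, 34, 67]), (791, [304.1, 187.9], [287, 177, 35, 23])] blue [(3035, [306.0, 226.4], [277, 170, 56, 92]), (2153, [317.9, 364.6], [278, 323, 73, 75])]
[[316.05022835 361.48588794]] [[305.89018947 217.56990297]]
```

View pics/w1.png

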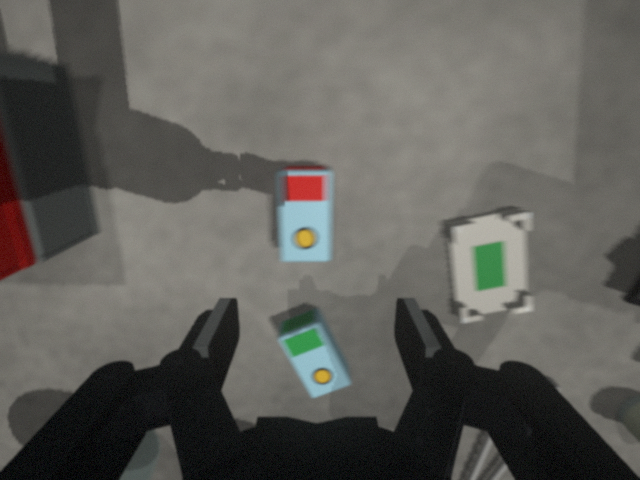

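The wrist view shows the red-tagged block around (305,217) with its spot at (305,238), the green-tagged block at (316,360) with its spot at (322,376), and the cradle at (490,265). I refine all three from this picture.

```bash
python3 - <<'E'
from bench import *
from h import *
c=calibration("wrist");T=calibration("top")
im=cv2.imread("pics/w1.png")[:,:,::-1].copy();hsv=cv2.cvtColor(im,cv2.COLOR_RGB2HSV)
def fit(name,box,m,z):
    x0,y0,x1,y1=box;k=np.zeros(m.shape,np.uint8);k[y0:y1,x0:x1]=m[y0:y1,x0:x1]
    k=cv2.morphologyEx(k,cv2.MORPH_CLOSE,np.ones((9,9)));C=max(cv2.findContours(k,0,1)[0],key=cv2.contourArea).reshape(-1,2)
    W=np.array([plane(c,p,z)[:2] for p in C]); r=cv2.minAreaRect((W*1000).astype(np.float32)); q=cv2.boxPoints(r);d=np.diff(q,axis=0)[:2];l=np.linalg.norm(d,axis=1);D=d[l.argmax()]
    print(name,"cen",np.round(r[0],1),"sides",l.round(1),"long dir",round(np.degrees(np.arctan2(D[1],D[0]))%180,1))
V,Sx=hsv[...,2],hsv[...,1]; sat=((Sx>60)&(V>130)).astype(np.uint8)
fit("R",(265,160,345,272),sat,.032); fit("G",(268,310,362,405),sat,.032)
fit("cradle plate",(440,200,545,330),(((V>130)&(Sx<40))|(Sx>100)).astype(np.uint8),.008)
for n,w,t in (("R",(304.8,237.9),(369.1,292.9)),("G",(322,375.8),(360.2,232.5))):
    print(n,"spot plane",plane(c,w,.032).round(4),"tri",tri([(c,w),(T,t)]))
g=blobs(im,"green",(440,200,545,330))[0][0];print(g,plane(c,g[1],.006).round(4),tri([(c,g[1]),(T,(295.2,279.3))]))
for n,col,roi in (("R","red",(270,160,345,210)),("G","green",(268,325,362,362))):
    k=(blobs(im,col,roi)[1]>0)&(V>150); yy,xx=np.nonzero(k); t=plane(c,(xx.mean(),yy.mean()),.032)[:2]; sp=plane(c,(304.8,237.9) if n=="R" else (322,375.8),.032)[:2]; d=sp-t;d/=np.linalg.norm(d)
    print(n,"tag",t.round(4),"yaw",np.degrees(np.arctan2(d[1],d[0])).round(2),"centre",(sp-.018*d).round(4))
print(state()["tool_pos"],yang(state()))
E
```

```text
R cen [453.4 -80.5] sides [41.1 80.8] long dir 2.1
G cen [604.  -63.4] sides [44.3 81.7] long dir 27.4
cradle plate cen [506.4 108.8] sides [ 79.1 119.4] long dir 15.9
R spot plane [ 0.4724 -0.0794  0.032 ] tri (array([ 0.46981222, -0.07648268,  0.03715578]), np.float64(0.002926032589852319))
G spot plane [ 0.6225 -0.056   0.032 ] tri (array([ 0.61952248, -0.05355216,  0.03451292]), np.float64(0.0027094557109934086))
(970, [489.1, 265.8], [477, 243, 25, 46]) [0.5019 0.1048 0.006 ] (array([0.50201408, 0.10897186, 0.00120949]), np.float64(0.002409994310592822))
R tag [ 0.4275 -0.0813] yaw 2.41 centre [ 0.4545 -0.0802]
G tag [ 0.5859 -0.0759] yaw 28.53 centre [ 0.6067 -0.0646]
[ 0.45399249 -0.06994039  0.19878273] 92.81518103244342
```

The wrist fit used a calibration read after the arm had settled 4 mm further on, so I re-measure now that it is still.

```bash
cat > m.py <<'E'
from bench import *
from h import *
T=calibration("top");s=state();c=calibration("wrist");im=get_image("wrist");s2=state()
print("moved",np.round(np.array(s2["tool_pos"])-s["tool_pos"],4),"pos",np.round(s2["tool_pos"],4),yang(s2))
V=cv2.cvtColor(im,cv2.COLOR_RGB2HSV)[...,2]
Y=blobs(im,"yellow",amin=60)[0]; TP={"R":((369.1,292.9),[.4692,-.0742,.032],"red"),"G":((360.2,232.5),[.619,-.051,.032],"green")}
for n,(t,P,col) in TP.items():
    e=proj(c,P)[0]; y=min(Y,key=lambda b:np.hypot(*(b[1]-e)))[1]; 
    if np.hypot(*(y-e))>30: continue
    sp=plane(c,y,.032)[:2]; x,r=tri([(c,y),(T,t)])
    b,m=blobs(im,col,tuple(int(v) for v in (max(e[0]-90,0),max(e[1]-90,0),e[0]+90,e[1]+90)),60); k=(m>0)&(V>150);yy,xx=np.nonzero(k)
    tg=plane(c,(xx.mean(),yy.mean()),.032)[:2];d=sp-tg;d/=np.linalg.norm(d)
    print(n,"spot",sp.round(4),"tri",x.round(4),round(r,4),"yaw",np.degrees(np.arctan2(d[1],d[0])).round(1),"centre",(sp-.018*d).round(4),"tagdist",np.linalg.norm(sp-tg).round(4))
e=proj(c,[.5,.11,.006])[0];g=[b for b in blobs(im,"green",amin=400)[0] if np.hypot(*(b[1]-e))<25]
if g: print("cradle",plane(c,g[0][1],.006).round(4),tri([(c,g[0][1]),(T,(295.2,279.3))]))
E
python3 m.py; python3 - <<'E'
from bench import *
from h import *
plan(state(),[((.4515,-.0755,.09),92.4,5),((.4515,-.0755,.026),92.4,4)])
E
```

```text
moved [-0.0009  0.002   0.0002] pos [ 0.4531 -0.068   0.199 ] 92.530838495313
R spot [ 0.4697 -0.0721] tri [ 0.4688 -0.073   0.0356] 0.0009 yaw 2.3 centre [ 0.4517 -0.0729] tagdist 0.0455
G spot [ 0.6205 -0.0495] tri [ 0.6188 -0.0503  0.0342] 0.0006 yaw 33.7 centre [ 0.6056 -0.0595] tagdist 0.0431
cradle [0.5004 0.1129 0.006 ] (array([0.49953729, 0.11057325, 0.00942023]), np.float64(0.0006077449214417305))
[{"dp":[0.003, -0.01, 0.145],"yaw":0},{"dp":[0.003, -0.01, 0.145],"yaw":0},{"dp":[0.002, -0.01, 0.146],"yaw":0},{"dp":[0.003, -0.01, 0.145],"yaw":0},{"dp":[0.002, -0.01, 0.146],"yaw":0},{"dp":[0.0, 0.0, 0.107],"yaw":0},{"dp":[0.0, 0.0, 0.106],"yaw":0},{"dp":[0.0, 0.0, 0.107],"yaw":0}]
[{"dp":[0.0, 0.0, 0.106],"yaw":0}]
end [ 0.4515 -0.0755  0.026 ] 92.53 rows 9
```

Request:
step_arm(
  commands=[
    {"dp": [0.002, -0.01, 0.1], "yaw": 0},
    {"dp": [0.002, -0.01, 0.2], "yaw": 0},
    {"dp": [0.002, -0.01, 0.2], "yaw": 0},
    {"dp": [0.002, -0.01, 0.2], "yaw": 0},
    {"dp": [0.002, -0.01, 0.1], "yaw": 0},
    {"dp": [0, 0, 0], "yaw": 0},
    {"dp": [0, 0, 0], "yaw": 0},
    {"dp": [0, 0, 0], "yaw": 0},
  ],
)

```text
time_s: 3.25
tool_pos: [0.4515, -0.0728, 0.0805]
tcp_rot: [[-0.999, -0.047, 0.002], [-0.047, 0.999, -0.0], [-0.002, -0.0, -1.0]]
force: [-0.0, -0.1, -0.0]
width: 0.819
finger_force: 0.0
```

Request:
step_arm(
  commands=[
    {"dp": [0, -0.006, 0.1], "yaw": 0},
    {"dp": [0, 0, 0.12], "yaw": 0},
    {"dp": [0, 0, 0.1], "yaw": 0},
    {"dp": [0, 0, 0.043], "yaw": 0},
    {"dp": [0, 0, 0], "yaw": 0},
    {"dp": [0, 0, 0], "yaw": 0},
    {"dp": [0, 0, 0], "yaw": 0},
    {"dp": [0, 0, 0], "yaw": 0},
  ],
)

```text
time_s: 4.25
tool_pos: [0.4511, -0.0738, 0.0255]
tcp_rot: [[-0.999, -0.046, 0.001], [-0.046, 0.999, -0.0], [-0.001, -0.0, -1.0]]
force: [0.3, 1.1, 0.9]
width: 0.821
finger_force: 0.0
```

Request:
step_arm(
  commands=[
    {"dp": [0, 0, 0], "yaw": 0},
    {"dp": [0, 0, 0], "yaw": 0},
    {"dp": [0, 0, 0], "yaw": 0},
    {"dp": [0, 0, 0], "yaw": 0},
    {"dp": [0, 0, 0], "yaw": 0},
    {"dp": [0, 0, 0], "yaw": 0},
    {"dp": [0, 0, 0], "yaw": 0},
    {"dp": [0, 0, 0], "yaw": 0},
  ],
  jaw=30,
  force=40,
)

```text
time_s: 5.25
tool_pos: [0.4509, -0.0738, 0.0254]
tcp_rot: [[-0.999, -0.046, 0.0], [-0.046, 0.999, -0.0], [-0.0, -0.0, -1.0]]
force: [-1.1, -0.5, 5.4]
width: 0.53
finger_force: 41.6
```

```bash
python3 - <<'E'
from bench import *
from h import *
plan(state(),[((.451,-.0738,.13),None,3),((.449,-.12,.235),75,3),((.411,-.3735,.235),0.5,8),((.411,-.3735,.235),.5,2)])
E
```

```text
[{"dp":[-0.0, -0.0, -0.232],"yaw":-0},{"dp":[-0.0, -0.0, -0.233],"yaw":-0},{"dp":[-0.0, -0.0, -0.232],"yaw":-0},{"dp":[0.009, -0.102, -0.233],"yaw":0.065},{"dp":[-0.001, -0.103, -0.234],"yaw":0.065},{"dp":[-0.012, -0.102, -0.233],"yaw":0.065},{"dp":[-0.024, -0.212, -0.0],"yaw":0.104},{"dp":[-0.058, -0.206, -0.0],"yaw":0.104}]
[{"dp":[-0.091, -0.193, -0.0],"yaw":0.104},{"dp":[-0.121, -0.176, -0.0],"yaw":0.104},{"dp":[-0.148, -0.154, -0.0],"yaw":0.104},{"dp":[-0.171, -0.128, -0.0],"yaw":0.104},{"dp":[-0.189, -0.099, -0.0],"yaw":0.104},{"dp":[-0.203, -0.067, -0.0],"yaw":0.104},{"dp":[-0.0, -0.0, -0.0],"yaw":-0.001},{"dp":[-0.0, -0.0, -0.0],"yaw":-0.001}]
end [ 0.411  -0.3734  0.235 ] 0.42 rows 16
```

Request:
step_arm(
  commands=[
    {"dp": [0, 0, -0.1], "yaw": 0},
    {"dp": [0, 0, -0.28], "yaw": 0},
    {"dp": [0, 0, -0.32], "yaw": 0},
    {"dp": [0.009, -0.102, -0.25], "yaw": 0.065},
    {"dp": [-0.001, -0.103, -0.25], "yaw": 0.065},
    {"dp": [-0.012, -0.102, -0.2], "yaw": 0.065},
    {"dp": [-0.024, -0.212, 0], "yaw": 0.104},
    {"dp": [-0.058, -0.206, 0], "yaw": 0.104},
  ],
)

```text
time_s: 6.25
tool_pos: [0.4391, -0.1838, 0.2352]
tcp_rot: [[-0.83, 0.557, 0.0], [0.557, 0.83, -0.0], [-0.0, 0.0, -1.0]]
force: [0.8, -0.6, -1.5]
width: 0.526
finger_force: 41.6
```

Request:
step_arm(
  commands=[
    {"dp": [-0.091, -0.193, 0], "yaw": 0.104},
    {"dp": [-0.121, -0.176, 0], "yaw": 0.104},
    {"dp": [-0.148, -0.154, 0], "yaw": 0.104},
    {"dp": [-0.171, -0.128, 0], "yaw": 0.104},
    {"dp": [-0.189, -0.099, 0], "yaw": 0.104},
    {"dp": [-0.203, -0.067, 0], "yaw": 0.104},
    {"dp": [0, 0, 0], "yaw": 0},
    {"dp": [0, 0, 0], "yaw": 0},
  ],
)

```text
time_s: 7.25
tool_pos: [0.4104, -0.3725, 0.2343]
tcp_rot: [[-0.005, 1.0, -0.001], [1.0, 0.005, 0.002], [0.002, -0.001, -1.0]]
force: [0.3, 0.7, -1.8]
width: 0.531
finger_force: 41.6
```

Request:
step_arm(
  commands=[
    {"dp": [0, 0, 0], "yaw": 0},
    {"dp": [0, 0, 0.05], "yaw": 0},
    {"dp": [0, 0, 0.05], "yaw": 0},
    {"dp": [0, 0, 0.05], "yaw": 0},
    {"dp": [0, 0, 0], "yaw": 0},
    {"dp": [0, 0, 0], "yaw": 0},
    {"dp": [0, 0, 0], "yaw": 0},
    {"dp": [0, 0, 0], "yaw": 0},
  ],
)

```text
time_s: 8.25
tool_pos: [0.4111, -0.3735, 0.2129]
tcp_rot: [[-0.004, 1.0, 0.0], [1.0, 0.004, -0.0], [-0.0, 0.0, -1.0]]
force: [-0.5, 0.3, -1.4]
width: 0.532
finger_force: 41.6
```

```bash
python3 - <<'E'
from bench import *
from h import *
s=state();c=calibration("wrist");im=get_image("wrist");t=get_image("top")
o=np.zeros((400,800,3),np.uint8);o[:300,:400]=cv2.resize(im,(400,300));k=cv2.resize(t[265:425,440:600],None,fx=2.5,fy=2.5);o[:400,400:]=k
cv2.imwrite("pics/c1.png",o[:,:,::-1]);print(s["tool_pos"],yang(s),s["force"],np.round(s["q"],0),s["width"])
E
```

```text
[ 0.4110562  -0.37353527  0.2129474 ] 0.2296073456735137 [-0.48383882  0.31414088 -1.41498079] [-47.  18.  92.  -0.  70. -47.] 0.5321033719851924
```

View pics/c1.png

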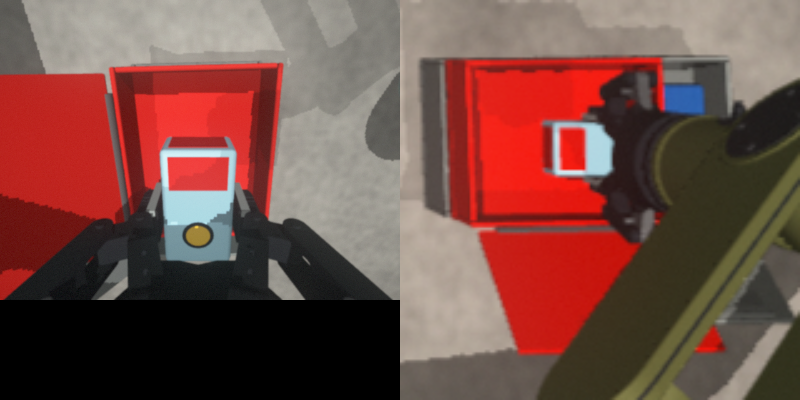

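The wrist view shows the block gripped and centred between the caddy walls (columns 116–283 at rim height, block at 199). The top view agrees, so I lower it.

Request:
step_arm(
  commands=[
    {"dp": [0, 0, 0.1], "yaw": 0},
    {"dp": [0, 0, 0.16], "yaw": 0},
    {"dp": [0, 0, 0.16], "yaw": 0},
    {"dp": [0, 0, 0.13], "yaw": 0},
    {"dp": [0, 0, 0.07], "yaw": 0},
    {"dp": [0, 0, 0.02], "yaw": 0},
    {"dp": [0, 0, 0], "yaw": 0},
    {"dp": [0, 0, 0], "yaw": 0},
  ],
)

```text
time_s: 9.35
tool_pos: [0.4114, -0.3738, 0.1174]
tcp_rot: [[-0.004, 1.0, 0.001], [1.0, 0.004, -0.001], [-0.001, 0.001, -1.0]]
force: [0.5, -0.0, -0.9]
width: 0.531
finger_force: 41.6
```

Request:
step_arm(
  commands=[
    {"dp": [0, 0, 0.005], "yaw": 0},
    {"dp": [0, 0, 0.005], "yaw": 0},
    {"dp": [0, 0, 0.005], "yaw": 0},
    {"dp": [0, 0, 0.005], "yaw": 0},
    {"dp": [0, 0, 0], "yaw": 0},
    {"dp": [0, 0, 0], "yaw": 0},
    {"dp": [0, 0, 0], "yaw": 0},
    {"dp": [0, 0, 0], "yaw": 0},
  ],
)

```text
time_s: 10.35
tool_pos: [0.4109, -0.3734, 0.1137]
tcp_rot: [[-0.004, 1.0, 0.0], [1.0, 0.004, -0.0], [-0.0, 0.0, -1.0]]
force: [-1.1, 0.1, -1.2]
width: 0.53
finger_force: 41.6
```

Not touching yet: about 2.3 mm to go.

Request:
step_arm(
  commands=[
    {"dp": [0, 0, 0.005], "yaw": 0},
    {"dp": [0, 0, 0.005], "yaw": 0},
    {"dp": [0, 0, 0.005], "yaw": 0},
    {"dp": [0, 0, 0.003], "yaw": 0},
    {"dp": [0, 0, 0], "yaw": 0},
    {"dp": [0, 0, 0], "yaw": 0},
    {"dp": [0, 0, 0], "yaw": 0},
    {"dp": [0, 0, 0], "yaw": 0},
  ],
)

```text
time_s: 11.35
tool_pos: [0.4109, -0.3734, 0.1115]
tcp_rot: [[-0.004, 1.0, 0.0], [1.0, 0.004, -0.0], [-0.0, 0.0, -1.0]]
force: [-1.4, 2.6, 4.9]
width: 0.527
finger_force: 42.4
```

Contact; release, then retreat.

Request:
step_arm(
  commands=[
    {"dp": [0, 0, 0], "yaw": 0},
    {"dp": [0, 0, 0], "yaw": 0},
    {"dp": [0, 0, 0], "yaw": 0},
    {"dp": [0, 0, -0.05], "yaw": 0},
    {"dp": [0, 0, -0.1], "yaw": 0},
    {"dp": [0, 0, -0.2], "yaw": 0},
    {"dp": [0, 0, -0.25], "yaw": 0},
    {"dp": [0, 0, -0.3], "yaw": 0},
  ],
  jaw=64,
)

```text
time_s: 12.35
tool_pos: [0.4107, -0.3731, 0.2478]
tcp_rot: [[-0.004, 1.0, -0.0], [1.0, 0.004, 0.0], [0.0, -0.0, -1.0]]
force: [0.3, -1.0, -0.5]
width: 0.749
finger_force: 0.0
```

```bash
python3 - <<'E'
from bench import *
from h import *
s=state(); print(s["tool_pos"],s["force"],s["width"])
s=dict(s); s["tool_pos"]=[.4109,-.3734,.2465]
plan(s,[((.43,-.33,.25),-5,2),((.603,-.0592,.2),-62.2,8),((.603,-.0592,.2),-62.2,2)])
E
```

```text
[ 0.41065973 -0.37307874  0.24781467] [ 0.29453214 -1.01870644 -0.47813915] 0.7493579005249876
[{"dp":[0.144, 0.064, -0.012],"yaw":0.029},{"dp":[0.148, 0.058, -0.011],"yaw":0.029},{"dp":[0.237, 0.124, 0.042],"yaw":0.079},{"dp":[0.251, 0.094, 0.042],"yaw":0.079},{"dp":[0.26, 0.062, 0.041],"yaw":0.079},{"dp":[0.266, 0.029, 0.042],"yaw":0.079},{"dp":[0.268, -0.004, 0.042],"yaw":0.079},{"dp":[0.265, -0.037, 0.041],"yaw":0.079}]
[{"dp":[0.259, -0.07, 0.042],"yaw":0.079},{"dp":[0.248, -0.101, 0.041],"yaw":0.079},{"dp":[-0.0, -0.0, 0.0],"yaw":0.002},{"dp":[-0.0, -0.0, 0.0],"yaw":0.002}]
end [ 0.6031 -0.0592  0.2   ] -62.23 rows 12
```

Request:
step_arm(
  commands=[
    {"dp": [0.144, 0.064, -0.012], "yaw": 0.029},
    {"dp": [0.148, 0.058, -0.012], "yaw": 0.029},
    {"dp": [0.237, 0.124, 0.042], "yaw": 0.079},
    {"dp": [0.251, 0.094, 0.042], "yaw": 0.079},
    {"dp": [0.26, 0.062, 0.042], "yaw": 0.079},
    {"dp": [0.266, 0.029, 0.042], "yaw": 0.079},
    {"dp": [0.268, -0.004, 0.042], "yaw": 0.079},
    {"dp": [0.265, -0.037, 0.042], "yaw": 0.079},
  ],
  jaw=70,
)

```text
time_s: 13.35
tool_pos: [0.5607, -0.1259, 0.213]
tcp_rot: [[0.742, 0.671, 0.002], [0.671, -0.742, -0.001], [0.001, 0.002, -1.0]]
force: [0.3, -0.7, -0.1]
width: 0.817
finger_force: 0.0
```

Request:
step_arm(
  commands=[
    {"dp": [0.259, -0.07, 0.042], "yaw": 0.079},
    {"dp": [0.248, -0.101, 0.042], "yaw": 0.079},
    {"dp": [0, 0, 0], "yaw": 0.004},
    {"dp": [0, 0, 0], "yaw": 0},
    {"dp": [0, 0, 0], "yaw": 0},
    {"dp": [0, 0, 0], "yaw": 0},
    {"dp": [0, 0, 0], "yaw": 0},
    {"dp": [0, 0, 0], "yaw": 0},
  ],
)

```text
time_s: 14.35
tool_pos: [0.603, -0.0595, 0.1992]
tcp_rot: [[0.885, 0.466, 0.0], [0.466, -0.885, -0.0], [0.0, 0.0, -1.0]]
force: [-0.5, -0.0, 0.8]
width: 0.818
finger_force: 0.0
```

```bash
python3 m.py; python3 - <<'E'
from bench import *
from h import *
t=get_image("top");im=get_image("wrist")
o=np.zeros((400,800,3),np.uint8);o[:300,:400]=cv2.resize(im,(400,300));k=cv2.resize(t[265:425,440:600],None,fx=2.5,fy=2.5);o[:400,400:]=k
cv2.imwrite("pics/c2.png",o[:,:,::-1])
E
```

```text
moved [ 0.      0.0001 -0.0001] pos [ 0.603  -0.0595  0.1992] -62.24741660742023
G spot [ 0.619  -0.0497] tri [ 0.6191 -0.0503  0.0328] 0.0007 yaw 27.4 centre [ 0.603 -0.058] tagdist 0.0448
cradle [0.5008 0.1132 0.006 ] (array([0.50083891, 0.11139796, 0.00754664]), np.float64(0.0013805816142148223))
```

View pics/c2.png

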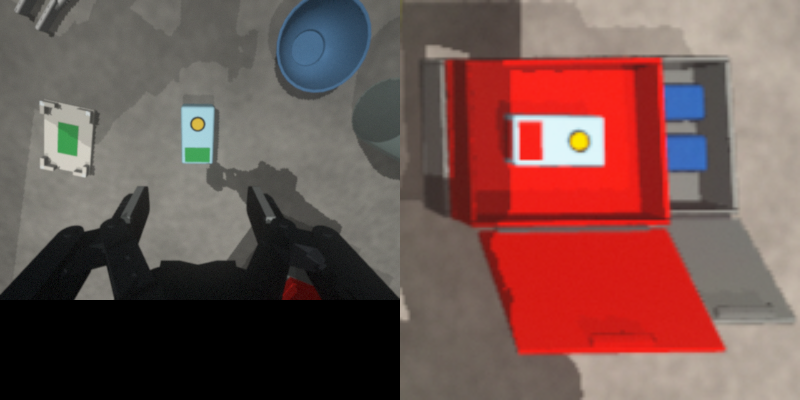

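The red block lies flat in the caddy, and the green block is centred under the gripper. I descend and grip it.

Request:
step_arm(
  commands=[
    {"dp": [0, -0.004, 0.12], "yaw": 0},
    {"dp": [0, 0, 0.25], "yaw": 0},
    {"dp": [0, 0, 0.3], "yaw": 0},
    {"dp": [0, 0, 0.25], "yaw": 0},
    {"dp": [0, 0, 0.15], "yaw": 0},
    {"dp": [0, 0, 0.07], "yaw": 0},
    {"dp": [0, 0, 0.015], "yaw": 0},
    {"dp": [0, 0, 0], "yaw": 0},
  ],
)

```text
time_s: 15.5
tool_pos: [0.6036, -0.0588, 0.0267]
tcp_rot: [[0.885, 0.466, 0.002], [0.466, -0.885, -0.0], [0.001, 0.001, -1.0]]
force: [0.1, 0.6, -0.0]
width: 0.82
finger_force: 0.0
```

Request:
step_arm(
  commands=[
    {"dp": [0, 0, 0], "yaw": 0},
    {"dp": [0, 0, 0], "yaw": 0},
    {"dp": [0, 0, 0], "yaw": 0},
    {"dp": [0, 0, 0], "yaw": 0},
    {"dp": [0, 0, 0], "yaw": 0},
    {"dp": [0, 0, 0], "yaw": 0},
    {"dp": [0, 0, 0], "yaw": 0},
    {"dp": [0, 0, 0], "yaw": 0},
  ],
  jaw=30,
  force=40,
)

```text
time_s: 16.5
tool_pos: [0.6037, -0.0588, 0.0271]
tcp_rot: [[0.885, 0.466, 0.002], [0.466, -0.885, -0.0], [0.002, 0.001, -1.0]]
force: [0.3, -0.5, 6.5]
width: 0.529
finger_force: 42.8
```

```bash
python3 - <<'E'
from bench import *
from h import *
s=state();c=calibration("wrist");im=get_image("wrist");print(s["tool_pos"],s["width"])
# cradle orientation from saved earlier top picture corners + centre
plan(s,[((s["tool_pos"][0],s["tool_pos"][1],.1),None,3),((.5005,.111,.1),-75.8,8),((.5005,.111,.1),-75.8,2)])
E
```

```text
[ 0.60368599 -0.05875815  0.02713288] 0.5294387450368728
[{"dp":[0.0, 0.0, -0.162],"yaw":-0},{"dp":[0.0, 0.0, -0.162],"yaw":-0},{"dp":[0.0, 0.0, -0.162],"yaw":-0},{"dp":[-0.01, -0.165, 0.0],"yaw":0.019},{"dp":[-0.015, -0.165, 0.0],"yaw":0.019},{"dp":[-0.02, -0.164, 0.0],"yaw":0.019},{"dp":[-0.025, -0.164, 0.0],"yaw":0.019},{"dp":[-0.03, -0.163, 0.0],"yaw":0.019}]
[{"dp":[-0.035, -0.162, 0.0],"yaw":0.019},{"dp":[-0.039, -0.161, 0.0],"yaw":0.019},{"dp":[-0.044, -0.159, 0.0],"yaw":0.019},{"dp":[-0.0, -0.0, 0.0],"yaw":-0.001},{"dp":[-0.0, -0.0, 0.0],"yaw":-0.001}]
end [0.5006 0.111  0.1   ] -75.73 rows 13
```

Request:
step_arm(
  commands=[
    {"dp": [0, 0, -0.1], "yaw": 0},
    {"dp": [0, 0, -0.2], "yaw": 0},
    {"dp": [0, 0, -0.2], "yaw": 0},
    {"dp": [-0.01, -0.165, 0], "yaw": 0.019},
    {"dp": [-0.015, -0.165, 0], "yaw": 0.019},
    {"dp": [-0.02, -0.164, 0], "yaw": 0.019},
    {"dp": [-0.025, -0.164, 0], "yaw": 0.019},
    {"dp": [-0.03, -0.163, 0], "yaw": 0.019},
  ],
)

```text
time_s: 17.55
tool_pos: [0.5376, 0.0481, 0.1015]
tcp_rot: [[0.945, 0.328, 0.0], [0.328, -0.945, 0.0], [0.0, -0.0, -1.0]]
force: [0.6, -0.7, -0.6]
width: 0.53
finger_force: 41.9
```

Request:
step_arm(
  commands=[
    {"dp": [-0.035, -0.162, 0], "yaw": 0.019},
    {"dp": [-0.039, -0.161, 0], "yaw": 0.019},
    {"dp": [-0.044, -0.159, 0], "yaw": 0.019},
    {"dp": [0, 0, 0], "yaw": 0},
    {"dp": [0, 0, 0], "yaw": 0},
    {"dp": [0, 0, 0], "yaw": 0},
    {"dp": [0, 0, 0], "yaw": 0},
    {"dp": [0, 0, 0], "yaw": 0},
  ],
)

```text
time_s: 18.55
tool_pos: [0.4999, 0.1107, 0.1008]
tcp_rot: [[0.97, 0.243, -0.0], [0.243, -0.97, -0.0], [-0.0, 0.0, -1.0]]
force: [-0.2, -0.2, -1.1]
width: 0.531
finger_force: 41.9
```

```bash
python3 - <<'E'
from bench import *
from h import *
import json
s=state();c=calibration("wrist");im=get_image("wrist");cv2.imwrite("pics/w3.png",im[:,:,::-1])
print(s["tool_pos"],yang(s),s["width"])
json.dump({k:np.array(v).tolist() for k,v in c.items()},open("c3.json","w"))
z=s["tool_pos"][2]-.027+.032
y=blobs(im,"yellow",amin=60)[0];print(y[:3]); print("spot at",plane(c,y[0][1],z).round(4),"rel TCP",(plane(c,y[0][1],z)-s["tool_pos"]).round(4))
E
```

```text
[0.49988329 0.11069978 0.10082534] -75.9450700766599 0.5313037418121851
[(1248, [316.7, 297.7], [296, 279, 42, 38])]
spot at [0.5166 0.1155 0.1058] rel TCP [0.0168 0.0048 0.005 ]
```

View pics/w3.png

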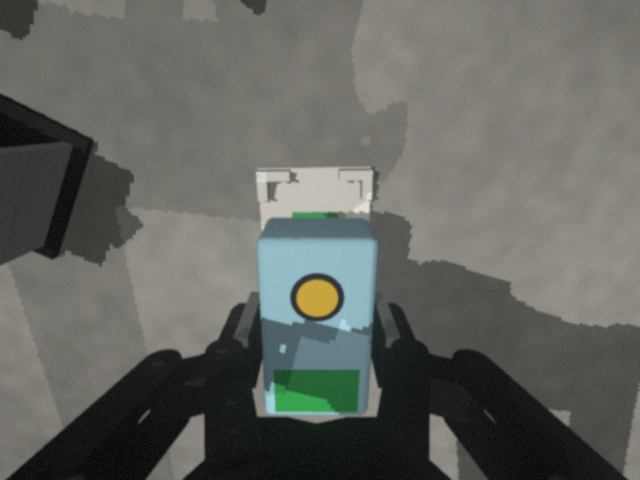

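The wrist view shows the block over the cradle, aligned with it. The cradle's far plate edge runs from (255,167) to (375,167).

```bash
python3 - <<'E'
from bench import *
from h import *
import json
c=json.load(open("c3.json"))
a,b=plane(c,(255.5,168),.012)[:2],plane(c,(374,167.5),.012)[:2]
d=b-a;L=np.linalg.norm(d);t=np.arctan2(d[1],d[0]);n=np.array([-d[1],d[0]])/L
print(a,b,L,"yaw",np.degrees(t)+90,"cen",(a+b)/2-.054*n)
im=cv2.imread("pics/w3.png");g=cv2.cvtColor(im,cv2.COLOR_BGR2GRAY).astype(int)
for r in (175,185,195,205): print(r,[int(x) for x in range(235,400) if abs(g[r,x+1]-g[r,x-1])>40])
for x in (280,300,320,340,360): print(x,[int(r) for r in range(150,200) if abs(g[r+1,x]-g[r-1,x])>30])
E
```

```text
[0.54381909 0.16079706] [0.56162692 0.09065456] 0.07236773529200548 yaw 14.245324320828274 cen [0.50038345 0.1124378 ]
175 [255, 256, 288, 289, 290, 295, 296, 372, 373]
185 [256, 257, 266, 267, 276, 277, 362, 371, 372, 373]
195 [257, 266, 267, 268, 274, 275, 359, 362, 371, 372, 373]
205 [259, 260, 369, 370]
280 [171, 172, 181, 184]
300 [167, 168]
320 [166, 167]
340 [166, 170, 171]
360 [166, 170, 171, 179, 180]
```

Request:
step_arm(
  commands=[
    {"dp": [0.008, -0.008, 0.05], "yaw": 0},
    {"dp": [0, 0, 0.1], "yaw": 0},
    {"dp": [0, 0, 0.11], "yaw": 0},
    {"dp": [0, 0, 0.1], "yaw": 0},
    {"dp": [0, 0, 0.05], "yaw": 0},
    {"dp": [0, 0, 0.015], "yaw": 0},
    {"dp": [0, 0, 0], "yaw": 0},
    {"dp": [0, 0, 0], "yaw": 0},
  ],
)

```text
time_s: 19.6
tool_pos: [0.501, 0.1126, 0.0376]
tcp_rot: [[0.97, 0.243, 0.001], [0.243, -0.97, 0.0], [0.001, 0.0, -1.0]]
force: [-0.8, 0.6, -1.2]
width: 0.528
finger_force: 41.9
```

Request:
step_arm(
  commands=[
    {"dp": [0, 0, 0.005], "yaw": 0},
    {"dp": [0, 0, 0.005], "yaw": 0},
    {"dp": [0, 0, 0.004], "yaw": 0},
    {"dp": [0, 0, 0.004], "yaw": 0},
    {"dp": [0, 0, 0], "yaw": 0},
    {"dp": [0, 0, 0], "yaw": 0},
    {"dp": [0, 0, 0], "yaw": 0},
    {"dp": [0, 0, 0], "yaw": 0},
  ],
)

```text
time_s: 20.6
tool_pos: [0.5005, 0.1126, 0.0345]
tcp_rot: [[0.97, 0.243, -0.0], [0.243, -0.97, 0.0], [-0.0, -0.0, -1.0]]
force: [0.0, 0.1, -1.0]
width: 0.531
finger_force: 41.9
```

Request:
step_arm(
  commands=[
    {"dp": [0, 0, 0.004], "yaw": 0},
    {"dp": [0, 0, 0.004], "yaw": 0},
    {"dp": [0, 0, 0.003], "yaw": 0},
    {"dp": [0, 0, 0.003], "yaw": 0},
    {"dp": [0, 0, 0], "yaw": 0},
    {"dp": [0, 0, 0], "yaw": 0},
    {"dp": [0, 0, 0], "yaw": 0},
    {"dp": [0, 0, 0], "yaw": 0},
  ],
)

```text
time_s: 21.6
tool_pos: [0.5005, 0.1126, 0.0331]
tcp_rot: [[0.97, 0.244, 0.0], [0.244, -0.97, 0.0], [0.0, 0.0, -1.0]]
force: [-2.3, -1.4, 7.0]
width: 0.531
finger_force: 42.9
```

Contact; release and rise.

Request:
step_arm(
  commands=[
    {"dp": [0, 0, 0], "yaw": 0},
    {"dp": [0, 0, 0], "yaw": 0},
    {"dp": [0, 0, 0], "yaw": 0},
    {"dp": [0, 0, -0.05], "yaw": 0},
    {"dp": [0, 0, -0.2], "yaw": 0},
    {"dp": [0, 0, -0.3], "yaw": 0},
    {"dp": [0, 0, -0.38], "yaw": 0},
    {"dp": [0, 0, -0.38], "yaw": 0},
  ],
  jaw=62,
)

```text
time_s: 22.6
tool_pos: [0.5001, 0.1125, 0.2309]
tcp_rot: [[0.97, 0.243, -0.0], [0.243, -0.97, -0.0], [-0.0, 0.0, -1.0]]
force: [1.0, 0.4, -1.0]
width: 0.725
finger_force: 0.0
```

```bash
python3 - <<'E'
from bench import *
from h import *
s=dict(state());print(s["tool_pos"],s["width"],s["q"])
T=calibration("top");S=calibration("side");P=plane(T,(206.2,276.7),.158);print("probe",P, "tri mid",tri([(T,(206.2,276.7)),(S,(370,273))]))
s["tool_pos"]=[.5005,.1126,.033+.15*1.31]
plan(s,[((.505,.29,.28),-76,5)])
E
```

```text
[0.50006729 0.11249608 0.23092827] 0.7252947447336062 [ 7.95605696e+00  1.35467903e+01  9.51982638e+01 -4.89137016e-04
  7.12583998e+01  8.38638144e+01]
probe [0.50164279 0.30611839 0.158     ] tri mid (array([0.50153159, 0.30704062, 0.15331641]), np.float64(0.00015930624562137674))
[{"dp":[0.063, -0.228, -0.067],"yaw":0},{"dp":[0.064, -0.228, -0.067],"yaw":0},{"dp":[0.063, -0.228, -0.068],"yaw":0},{"dp":[0.064, -0.228, -0.067],"yaw":0},{"dp":[0.063, -0.228, -0.068],"yaw":0}]
end [0.505 0.29  0.28 ] -75.91 rows 5
```

Request:
step_arm(
  commands=[
    {"dp": [0.063, -0.228, -0.067], "yaw": 0},
    {"dp": [0.063, -0.228, -0.067], "yaw": 0},
    {"dp": [0.063, -0.228, -0.067], "yaw": 0},
    {"dp": [0.063, -0.228, -0.067], "yaw": 0},
    {"dp": [0.063, -0.228, -0.067], "yaw": 0},
    {"dp": [0, 0, 0], "yaw": 0},
    {"dp": [0, 0, 0], "yaw": 0},
    {"dp": [0, 0, 0], "yaw": 0},
  ],
  jaw=60,
)

```text
time_s: 23.6
tool_pos: [0.5043, 0.2887, 0.2787]
tcp_rot: [[0.97, 0.243, -0.001], [0.243, -0.97, -0.001], [-0.001, 0.001, -1.0]]
force: [-0.3, 0.1, 0.0]
width: 0.702
finger_force: 0.0
```

```bash
python3 - <<'E'
from bench import *
from h import *
import json
s=state();c=calibration("wrist");im=get_image("wrist");cv2.imwrite("pics/w4.png",im[:,:,::-1])
s2=state();print(s["tool_pos"],np.round(np.array(s2["tool_pos"])-s["tool_pos"],4),yang(s))
json.dump({k:np.array(v).tolist() for k,v in c.items()},open("c4.json","w"))
y=blobs(im,"yellow",amin=30)[0][:2];print(y,[plane(c,b[1],.038).round(4) for b in y]); print(blobs(im,"orange",amin=100)[0][:3])
e=proj(c,[.5015,.307,.16])[0];print(e)
x,y=int(max(0,min(e[0]-130,380))),int(max(0,min(e[1]-100,280)));print(x,y);cv2.imwrite("pics/w4c.png",cv2.resize(im[y:y+200,x:x+260],None,fx=3,fy=3,interpolation=cv2.INTER_CUBIC)[:,:,::-1])
E
```

```text
[0.50433078 0.28871938 0.27874006] [0.0001 0.     0.0001] -75.96274670494306
[(182, [470.7, 225.3], [463, 218, 16, 15])] [array([0.5177, 0.1171, 0.038 ])]
[(611, [277.9, 225.3], [256, 206, 46, 46])]
[292.54949475 234.63615596]
162 134
```

View pics/w4c.png

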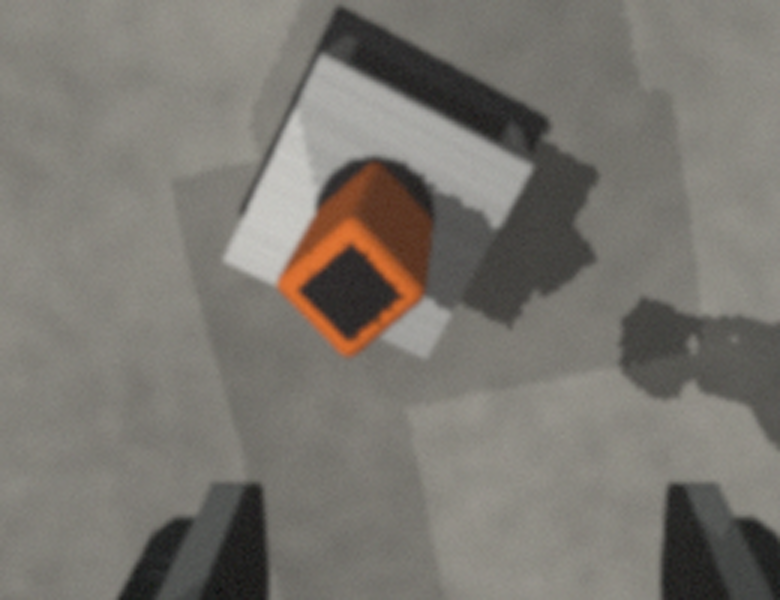

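The crop shows the handle top as a diamond with corners at crop (350,218), (424,288), (350,356) and (278,285). The stand's top corners are at (325,55), (532,163), (430,357) and (223,260).

```bash
python3 - <<'E'
from bench import *
from h import *
import json
c=json.load(open("c4.json"));T=calibration("top");S=calibration("side")
f=lambda L,z:np.array([plane(c,(162+a/3,134+b/3),z) for a,b in L])
H=f([(350,218),(424,288),(350,356),(278,285)],.16); St=f([(325,55),(532,163),(430,357),(223,260)],.08)
for n,Q in (("handle",H),("stand",St)):
    d=np.roll(Q,-1,0)-Q; print(n,Q[:,:2].mean(0).round(4),"sides",np.linalg.norm(d,axis=1).round(4),"ang",(np.degrees(np.arctan2(d[:,1],d[:,0]))%90).round(1))
hc=np.array([162+350.5/3,134+287/3]); print("height tri",tri([(c,hc),(T,(206.2,276.7))]))
print(state()["tool_pos"],state()["q"])
E
```

```text
handle [0.5027 0.3176] sides [0.025  0.0261 0.0254 0.0249] ang [58.8 57.6 56.2 56.7]
stand [0.5022 0.3171] sides [0.0718 0.0733 0.0748 0.0741] ang [76.5 77.4 77.1 75. ]
height tri (array([0.49968144, 0.31365158, 0.14357155]), np.float64(0.005085630123344954))
[0.50445041 0.28873738 0.27879655] [ 2.56327528e+01  1.69536545e+01  8.29621160e+01 -1.72330940e-02
  8.01455805e+01  1.01611247e+02]
```

```bash
python3 - <<'E'
from bench import *
from h import *
plan(state(),[((.5025,.317,.25),57.3,14)])
E
```

```text
[{"dp":[0.002, -0.013, 0.014],"yaw":-0.106},{"dp":[0.005, -0.013, 0.014],"yaw":-0.106},{"dp":[0.007, -0.012, 0.014],"yaw":-0.106},{"dp":[0.008, -0.011, 0.014],"yaw":-0.106},{"dp":[0.01, -0.009, 0.014],"yaw":-0.106},{"dp":[0.011, -0.007, 0.014],"yaw":-0.106},{"dp":[0.012, -0.005, 0.013],"yaw":-0.106},{"dp":[0.013, -0.003, 0.014],"yaw":-0.106}]
[{"dp":[0.014, -0.001, 0.013],"yaw":-0.106},{"dp":[0.013, 0.001, 0.014],"yaw":-0.106},{"dp":[0.013, 0.004, 0.013],"yaw":-0.106},{"dp":[0.012, 0.006, 0.014],"yaw":-0.106},{"dp":[0.011, 0.008, 0.013],"yaw":-0.106},{"dp":[0.01, 0.009, 0.014],"yaw":-0.106}]
end [0.5025 0.3169 0.25  ] 57.58 rows 14
```

Request:
step_arm(
  commands=[
    {"dp": [0.002, -0.013, 0.014], "yaw": -0.106},
    {"dp": [0.005, -0.013, 0.014], "yaw": -0.106},
    {"dp": [0.007, -0.012, 0.014], "yaw": -0.106},
    {"dp": [0.008, -0.011, 0.014], "yaw": -0.106},
    {"dp": [0.01, -0.009, 0.014], "yaw": -0.106},
    {"dp": [0.011, -0.007, 0.014], "yaw": -0.106},
    {"dp": [0.012, -0.005, 0.014], "yaw": -0.106},
    {"dp": [0.013, -0.003, 0.014], "yaw": -0.106},
  ],
)

```text
time_s: 24.65
tool_pos: [0.5035, 0.305, 0.2621]
tcp_rot: [[-0.011, 1.0, -0.001], [1.0, 0.011, -0.0], [-0.0, -0.001, -1.0]]
force: [-0.2, -0.2, 0.0]
width: 0.701
finger_force: 0.0
```

Request:
step_arm(
  commands=[
    {"dp": [0.014, -0.001, 0.014], "yaw": -0.106},
    {"dp": [0.013, 0.001, 0.014], "yaw": -0.106},
    {"dp": [0.013, 0.004, 0.014], "yaw": -0.106},
    {"dp": [0.012, 0.006, 0.014], "yaw": -0.106},
    {"dp": [0.011, 0.008, 0.014], "yaw": -0.106},
    {"dp": [0.01, 0.009, 0.014], "yaw": -0.106},
    {"dp": [0, 0, 0], "yaw": 0},
    {"dp": [0, 0, 0], "yaw": 0},
  ],
)

```text
time_s: 25.65
tool_pos: [0.5028, 0.3175, 0.2497]
tcp_rot: [[-0.843, 0.538, -0.0], [0.538, 0.843, -0.0], [-0.0, -0.0, -1.0]]
force: [-0.2, 0.5, -0.5]
width: 0.703
finger_force: 0.0
```

```bash
python3 - <<'E'
from bench import *
from h import *
import json
s=state();c=calibration("wrist");im=get_image("wrist");s2=state();print(s["tool_pos"],yang(s),np.round(np.array(s2["tool_pos"])-s["tool_pos"],4))
hsv=cv2.cvtColor(im,cv2.COLOR_RGB2HSV);V=hsv[...,2]
m=((hsv[...,0]<16)&(hsv[...,1]>140)).astype(np.uint8)
yy,xx=np.nonzero(m);print("V hist",np.percentile(V[m>0],[5,25,50,75,95]))
# bright top ring
thr=(np.percentile(V[m>0],95)*.8)
r=((m>0)&(V>thr)).astype(np.uint8);C=max(cv2.findContours(r,0,1)[0],key=cv2.contourArea);q=cv2.boxPoints(cv2.minAreaRect(C));hc=q.mean(0)
W=np.array([plane(c,p,.16) for p in q]);d=np.roll(W,-1,0)-W
print("px",q.round(1).tolist(),"cen",W.mean(0).round(4),np.linalg.norm(d,axis=1).round(4),(np.degrees(np.arctan2(d[:,1],d[:,0]))%90).round(1))
c4=json.load(open("c4.json"));print("tri",tri([(c,hc),(c4,(162+350.5/3,134+287/3))]))
cv2.imwrite("pics/w5.png",im[:,:,::-1])
E
```

```text
[0.50279657 0.31754768 0.24972331] 57.45653474674456 [0.     0.0001 0.    ]
V hist [100. 113. 117. 193. 222.]
px [[295.79998779296875, 266.0], [297.8999938964844, 229.10000610351562], [336.70001220703125, 231.39999389648438], [334.6000061035156, 268.29998779296875]] cen [0.5016 0.3187 0.16  ] [0.0262 0.0253 0.0263 0.0263] [53.2 53.9 55.3 53.7]
tri (array([0.50212053, 0.31804262, 0.1575712 ]), np.float64(0.0003016418704643145))
```

View pics/w5.png

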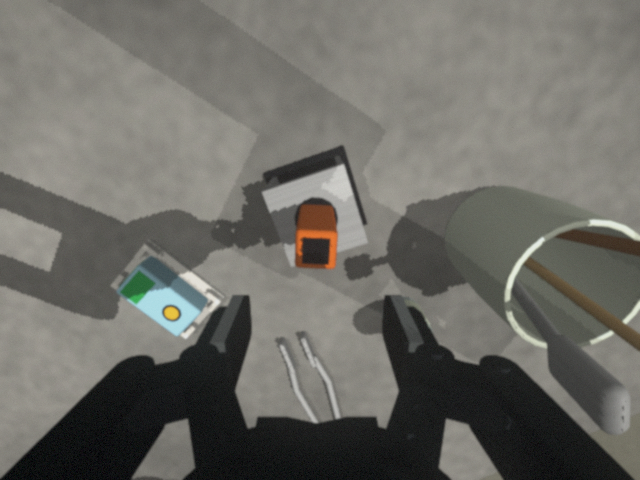

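The wrist view shows the handle top centred at (316,249), between the fingers. The pot is well to the right, and the green block sits inside the cradle with its spot at (171,312). Two wrist views triangulate the handle top at z 0.158, which fits. I descend to grip.

Request:
step_arm(
  commands=[
    {"dp": [0.006, 0, 0.08], "yaw": 0.01},
    {"dp": [0, 0, 0.15], "yaw": 0.01},
    {"dp": [0, 0, 0.2], "yaw": 0},
    {"dp": [0, 0, 0.2], "yaw": 0},
    {"dp": [0, 0, 0.12], "yaw": 0},
    {"dp": [0, 0, 0.05], "yaw": 0},
    {"dp": [0, 0, 0], "yaw": 0},
    {"dp": [0, 0, 0], "yaw": 0},
  ],
)

```text
time_s: 26.7
tool_pos: [0.5025, 0.3189, 0.1305]
tcp_rot: [[-0.827, 0.562, 0.001], [0.562, 0.827, 0.001], [-0.001, 0.001, -1.0]]
force: [0.6, 0.4, -0.4]
width: 0.704
finger_force: 0.0
```

Request:
step_arm(
  commands=[
    {"dp": [0, 0, 0], "yaw": 0},
    {"dp": [0, 0, 0], "yaw": 0},
    {"dp": [0, 0, 0], "yaw": 0},
    {"dp": [0, 0, 0], "yaw": 0},
    {"dp": [0, 0, 0], "yaw": 0},
    {"dp": [0, 0, 0], "yaw": 0},
    {"dp": [0, 0, 0], "yaw": 0},
    {"dp": [0, 0, 0], "yaw": 0},
  ],
  jaw=15,
  force=50,
)

```text
time_s: 27.7
tool_pos: [0.5024, 0.3188, 0.1305]
tcp_rot: [[-0.828, 0.561, 0.001], [0.561, 0.828, 0.001], [-0.001, 0.001, -1.0]]
force: [-0.5, -0.6, 5.3]
width: 0.323
finger_force: 49.7
```

Request:
step_arm(
  commands=[
    {"dp": [0, 0, -0.05], "yaw": 0},
    {"dp": [0, 0, -0.1], "yaw": 0},
    {"dp": [0, 0, -0.15], "yaw": 0},
    {"dp": [0, 0, -0.15], "yaw": 0},
    {"dp": [0, 0, -0.15], "yaw": 0},
    {"dp": [0, 0, -0.1], "yaw": 0},
    {"dp": [0, 0, 0], "yaw": 0},
    {"dp": [0, 0, 0], "yaw": 0},
  ],
)

```text
time_s: 28.7
tool_pos: [0.5014, 0.3183, 0.234]
tcp_rot: [[-0.828, 0.561, -0.001], [0.561, 0.828, -0.001], [0.001, -0.001, -1.0]]
force: [-0.1, 0.3, -1.6]
width: 0.323
finger_force: 49.3
```

```bash
cat > m2.py <<'E'
from bench import *
from h import *
import json
T,S=calibration("top"),calibration("side")
s=state();c=calibration("wrist");im=get_image("wrist");print(np.round(s["tool_pos"],4),yang(s),s["force"],s["width"])
Y=blobs(im,"yellow",amin=30)[0];Y=[b for b in Y if np.hypot(*(plane(c,b[1],.038)[:2]-[.5175,.1165]))<.02]
t=get_image("top");sd=get_image("side")
yt=[b for b in blobs(t,"yellow",amin=15)[0] if np.hypot(*(b[1]-proj(T,[.5175,.1165,.038])[0]))<8]
ys=[b for b in blobs(sd,"yellow",amin=8)[0] if np.hypot(*(b[1]-proj(S,[.5175,.1165,.038])[0]))<10]
print("wrist",[(b[0],plane(c,b[1],.038).round(4)) for b in Y],"top",[(b[0],plane(T,b[1],.038).round(4)) for b in yt],"side",[(b[0],plane(S,b[1],.038).round(4)) for b in ys])
ob=[(k,b[0][1]) for k,b in ((c,Y),(T,yt),(S,ys)) if b]
if len(ob)>1: print("tri",tri(ob))
c4=json.load(open("c4.json"));print("earlier w4",plane(c4,(470.7,225.3),.038).round(4))
# probe handle in the side and top view
print("orange side",blobs(sd,"orange",amin=60)[0][:2],"top",blobs(t,"orange",amin=10)[0][:3])
E
python3 m2.py; python3 - <<'E'
from bench import *
from h import *
plan(state(),[((.5178,.1168,.235),None,6)])
E
```

```text
[0.5014 0.3183 0.234 ] 55.85278486179655 [-0.07429095  0.29034874 -1.55455271] 0.3225937423175271
wrist [(179, array([0.5179, 0.1165, 0.038 ]))] top [(39, array([0.5177, 0.1155, 0.038 ]))] side [(14, array([0.5212, 0.1152, 0.038 ]))]
tri (array([0.51901797, 0.11541105, 0.03739139]), np.float64(0.0022411056242328076))
earlier w4 [0.5177 0.1171 0.038 ]
orange side [(222, [375.0, 249.0], [367, 228, 15, 39])] top []
[{"dp":[-0.141, -0.175, -0.002],"yaw":-0},{"dp":[-0.141, -0.175, -0.002],"yaw":-0},{"dp":[-0.141, -0.175, -0.001],"yaw":-0},{"dp":[-0.141, -0.175, -0.002],"yaw":-0},{"dp":[-0.14, -0.175, -0.001],"yaw":-0},{"dp":[-0.141, -0.175, -0.002],"yaw":-0}]
end [0.5178 0.1168 0.235 ] 55.85 rows 6
```

Request:
step_arm(
  commands=[
    {"dp": [-0.1, -0.12, 0], "yaw": 0},
    {"dp": [-0.15, -0.19, 0], "yaw": 0},
    {"dp": [-0.19, -0.24, 0], "yaw": 0},
    {"dp": [-0.19, -0.24, 0], "yaw": 0},
    {"dp": [-0.13, -0.16, 0], "yaw": 0},
    {"dp": [-0.085, -0.1, 0], "yaw": 0},
    {"dp": [0, 0, 0], "yaw": 0},
    {"dp": [0, 0, 0], "yaw": 0},
  ],
)

```text
time_s: 29.85
tool_pos: [0.5184, 0.1175, 0.2346]
tcp_rot: [[-0.828, 0.561, -0.0], [0.561, 0.828, 0.001], [0.001, 0.0, -1.0]]
force: [-0.1, -1.0, -2.0]
width: 0.323
finger_force: 49.4
```

Request:
step_arm(
  commands=[
    {"dp": [0, 0, 0.05], "yaw": 0},
    {"dp": [0, 0, 0.1], "yaw": 0},
    {"dp": [0, 0, 0.1], "yaw": 0},
    {"dp": [0, 0, 0.07], "yaw": 0},
    {"dp": [0, 0, 0.03], "yaw": 0},
    {"dp": [0, 0, 0], "yaw": 0},
    {"dp": [0, 0, 0], "yaw": 0},
    {"dp": [0, 0, 0], "yaw": 0},
  ],
)

```text
time_s: 30.85
tool_pos: [0.5188, 0.1171, 0.1827]
tcp_rot: [[-0.828, 0.561, 0.001], [0.561, 0.828, 0.0], [-0.001, 0.001, -1.0]]
force: [-0.4, -0.1, -1.1]
width: 0.319
finger_force: 49.4
```

```bash
python3 - <<'E'
from bench import *
from h import *
s=state();S=calibration("side");c=calibration("wrist");im=get_image("wrist");sd=get_image("side")
P=np.array(s["tool_pos"]);print(P.round(4),yang(s),s["force"],"tilt",np.round(np.array(s["tcp_rot"])[:,2],4))
print("yellow wrist",[(b[:2],plane(c,b[1],.038).round(4)) for b in blobs(im,"yellow",amin=20)[0][:3]],"expected px",proj(c,[.5178,.1166,.038]),"tip px",proj(c,P-[0,0,.106]))
print("handle px wrist",blobs(im,"orange",amin=60)[0][:2],"exp",proj(c,P+[0,0,.03]))
# brass tip / barrel in side view: column profile near the expected tip
for dz in (-.06,-.075,-.09,-.1): 
    e=proj(S,P+[0,0,dz])[0]; r=int(round(e[1]));x=int(round(e[0])); print(dz,e.round(1),sd[r,x-8:x+9].sum(1).tolist())
e=proj(S,[.5178,.1166,.038])[0];print("spot side",e,blobs(sd,"yellow",(int(e[0])-12,int(e[1])-8,int(e[0])+12,int(e[1])+8),4)[0])
E
```

```text
[0.5188 0.1171 0.1827] 55.84658551954403 [-0.36689218 -0.0619917  -1.12129021] tilt [ 1.2e-03  2.0e-04 -1.0e+00]
yellow wrist [((338, [315.1, 225.7]), array([0.518 , 0.1172, 0.038 ]))] expected px [[314.40510499 225.87984521]] tip px [[315.62372419 242.80055461]]
handle px wrist [(6012, [317.5, 338.1], [276, 280, 82, 129])] exp [[315.29298055 380.88409465]]
-0.06 [360.8 228.3] [308, 279, 233, 181, 130, 103, 92, 87, 92, 89, 91, 97, 104, 120, 141, 160, 168]
-0.075 [360.6 234. ] [303, 306, 299, 292, 243, 194, 191, 192, 185, 168, 161, 159, 164, 160, 160, 159, 171]
-0.09 [360.4 239.7] [304, 303, 300, 305, 305, 289, 245, 198, 185, 173, 167, 169, 165, 164, 166, 164, 165]
-0.1 [360.2 243.4] [298, 297, 303, 309, 312, 294, 255, 215, 194, 180, 170, 168, 167, 166, 165, 166, 172]
spot side [360.10516099 259.43824289] [(26, [359.9, 259.0], [357, 257, 7, 5])]
```

Request:
step_arm(
  commands=[
    {"dp": [0, 0, 0.03], "yaw": 0},
    {"dp": [0, 0, 0.06], "yaw": 0},
    {"dp": [0, 0, 0.06], "yaw": 0},
    {"dp": [0, 0, 0.05], "yaw": 0},
    {"dp": [0, 0, 0.02], "yaw": 0},
    {"dp": [0, 0, 0.005], "yaw": 0},
    {"dp": [0, 0, 0], "yaw": 0},
    {"dp": [0, 0, 0], "yaw": 0},
  ],
)

```text
time_s: 31.95
tool_pos: [0.5187, 0.1172, 0.1487]
tcp_rot: [[-0.828, 0.561, 0.001], [0.561, 0.828, 0.0], [-0.001, 0.0, -1.0]]
force: [0.0, 0.4, -2.9]
width: 0.321
finger_force: 49.4
```

Request:
step_arm(
  commands=[
    {"dp": [0, 0, 0.005], "yaw": 0},
    {"dp": [0, 0, 0.005], "yaw": 0},
    {"dp": [0, 0, 0.005], "yaw": 0},
    {"dp": [0, 0, 0.005], "yaw": 0},
    {"dp": [0, 0, 0.005], "yaw": 0},
    {"dp": [0, 0, 0], "yaw": 0},
    {"dp": [0, 0, 0], "yaw": 0},
    {"dp": [0, 0, 0], "yaw": 0},
  ],
)

```text
time_s: 32.95
tool_pos: [0.5185, 0.1171, 0.1447]
tcp_rot: [[-0.828, 0.561, 0.0], [0.561, 0.828, 0.0], [-0.0, 0.0, -1.0]]
force: [0.2, 0.1, -1.3]
width: 0.324
finger_force: 49.4
```

```bash
cat > f.py <<'E'
from bench import *
from h import *
F=[]
for i in range(6): get_image("wrist"); F.append(state()["force"])
print(np.round(np.mean(F,0),2),np.std(F,0).round(2),np.round(state()["tool_pos"],4))
E
python3 f.py
```

```text
[-0.14 -0.07 -1.63] [0.6  0.32 0.51] [0.5184 0.1171 0.1447]
```

Request:
step_arm(
  commands=[
    {"dp": [0, 0, 0.005], "yaw": 0},
    {"dp": [0, 0, 0.005], "yaw": 0},
    {"dp": [0, 0, 0.005], "yaw": 0},
    {"dp": [0, 0, 0.005], "yaw": 0},
    {"dp": [0, 0, 0.005], "yaw": 0},
    {"dp": [0, 0, 0.005], "yaw": 0},
    {"dp": [0, 0, 0], "yaw": 0},
    {"dp": [0, 0, 0], "yaw": 0},
  ],
)

```text
time_s: 34.25
tool_pos: [0.5185, 0.1171, 0.1403]
tcp_rot: [[-0.828, 0.561, 0.0], [0.561, 0.828, 0.0], [-0.0, 0.0, -1.0]]
force: [0.7, -0.0, 0.4]
width: 0.323
finger_force: 49.7
```

```bash
python3 f.py
```

```text
[-0.2  -0.5   0.83] [0.24 0.55 0.44] [0.5185 0.1171 0.1403]
```

Request:
step_arm(
  commands=[
    {"dp": [0, 0, 0.005], "yaw": 0},
    {"dp": [0, 0, 0.005], "yaw": 0},
    {"dp": [0, 0, 0.005], "yaw": 0},
    {"dp": [0, 0, 0.005], "yaw": 0},
    {"dp": [0, 0, 0.003], "yaw": 0},
    {"dp": [0, 0, 0], "yaw": 0},
    {"dp": [0, 0, 0], "yaw": 0},
    {"dp": [0, 0, 0], "yaw": 0},
  ],
)

```text
time_s: 35.55
tool_pos: [0.5185, 0.1171, 0.1368]
tcp_rot: [[-0.828, 0.561, 0.0], [0.561, 0.828, -0.0], [-0.0, 0.0, -1.0]]
force: [-0.7, -0.6, 2.3]
width: 0.323
finger_force: 49.8
```

```bash
python3 f.py; python3 f.py; python3 - <<'E'
from bench import *
from h import *
c=calibration("wrist");im=get_image("wrist");S=calibration("side");sd=get_image("side")
print([(b[:2],plane(c,b[1],.038).round(4)) for b in blobs(im,"yellow",amin=20)[0][:2]])
e=proj(S,[.5178,.1166,.038])[0];print(e,blobs(sd,"yellow",(int(e[0])-12,int(e[1])-8,int(e[0])+12,int(e[1])+8),4)[0])
P=np.array(state()["tool_pos"])
for z in (.07,.06,.05,.044):
    q=proj(S,[P[0],P[1],z])[0];r=int(round(q[1]));x=int(round(q[0]));print(z,q.round(1),[tuple(int(v) for v in sd[r,k]) for k in range(x-6,x+7,2)])
print(state()["time_s"])
E
```

```text
[-0.12  0.07  1.79] [0.3  0.36 0.42] [0.5185 0.1171 0.1368]
[-0.11 -0.02  2.35] [0.46 0.34 0.46] [0.5185 0.1171 0.1368]
[((230, [315.9, 241.3]), array([0.5154, 0.1194, 0.038 ]))]
[360.10516099 259.43824289] [(13, [360.6, 259.8], [358, 259, 6, 3])]
0.07 [360.2 248. ] [(103, 100, 91), (91, 87, 80), (60, 58, 55), (58, 57, 54), (57, 56, 53), (56, 55, 50), (60, 57, 53)]
0.06 [360.1 251.7] [(109, 104, 95), (97, 93, 85), (77, 75, 71), (68, 66, 63), (58, 58, 55), (62, 64, 61), (60, 63, 61)]
0.05 [360.  255.3] [(120, 151, 157), (79, 97, 101), (79, 80, 76), (83, 80, 74), (67, 74, 73), (68, 88, 92), (68, 88, 91)]
0.044 [359.9 257.4] [(113, 148, 156), (82, 102, 104), (81, 68, 46), (72, 58, 38), (64, 60, 48), (64, 77, 78), (85, 111, 116)]
36.25
```

```bash
python3 -c "
from bench import *
print(finish_job())"
```

```text
the job is handed in; nothing more can be done
None
```

The job was handed in at about 36 s with both blocks sorted as asked: the gripper is holding the probe upright with its tip on the green block's yellow spot. The tip is pushed in about 8 mm at roughly 3.7 N, going by the force and height readings.

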